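# Swing the probe guide over the beaker and hold the probe centred in it

## Task

First swing the guide arm by its upright black handle until its blue guide bush is centred over the empty glass beaker, and let go. Then take the orange-handled probe out of its holder, lower it upright through the bush into the beaker without touching the bush or the beaker, until the red ring on the rod is level with the bush's top face, and finish while still holding it there, still and centred in the hole. Leave the beaker, the blue-capped bottle and the rubber stopper where they are.

Things in the scene. Friction and masses are not known exactly. Their poses are not given: they have to be found in the camera images.
- guide_stand: Fixed stand: grey round foot 96 mm across and 16 mm high, with an upright steel post 18 mm thick, top 128 mm above the bench. Origin on the post's axis at bench level, z up. The guide arm turns about the post (vertical axis through the origin).
- guide_arm (a joint): Swivel angle of the guide arm, rad, range -0.6 to 1.5, starts between 0.8 and 1.2. At 0 the arm points along the stand's own -x (roughly at the robot); growing values swing it clockwise seen from above (towards the stand's +y). It is stiff (about 0.12 N m of friction, 1 N at the handle) and stays where it is left.
- guide_hole (a point): Centre of the guide bush's mouth, on the bush's top face, 110 mm above the bench, 130 mm from the post's axis. The blue plastic bush is a ring 36 mm across and 14 mm thick with a vertical through hole of 22 mm diameter; its underside, at 96 mm, clears the beaker. The arm is an aluminium bar 18 mm wide, top at 108 mm, that runs on past the bush to the handle.
- swing_handle (a point): Point on the axis of the arm's handle, 139 mm above the bench, 178 mm from the post's axis, on the same line from the post as the bush. The handle is a vertical black cylinder 16 mm thick that rises from the arm (108 mm) to 154 mm above the bench.
- beaker_100a: Loose empty glass beaker, about 52 mm across, 68 mm high, inside about 40 mm wide, standing on the bench about 130 mm from the post, on the robot's side of it. Origin at the centre of its underside.
- probe_holder: Fixed holder: grey foot 75 x 70 mm, an aluminium upright at its own +x side, and a white top plate 62 x 56 x 8 mm, top 130 mm above the bench, with a 15 mm hole at the centre in which the probe hangs. Origin at bench level under the hole.
- probe: Loose probe, about 60 g. Origin at the tip of the rod, z along the rod up to the handle. Steel rod 8 mm thick and 115 mm long, a black collar 28 mm across at 115 to 121 mm above the tip, an orange round handle 20 mm thick from 121 to 173 mm above the tip. At the start it hangs upright in the holder on its collar, tip 15 mm above the bench.
- depth_ring (a point): Middle of the red ring (4 mm wide) round the rod, 70 mm above the tip, on the rod's axis.
- probe_grip (a point): Point on the axis of the orange handle at which to grip it, 150 mm above the tip.
- pp_bottle: Bystander: blue-capped white plastic bottle, 57 mm across, 76 mm high. Origin at its underside.
- stopper: Bystander: reddish brown rubber stopper, 30 mm across, 28 mm high. Origin at its underside.
Not all that is in view belongs to the job. There is more than one size of the probe; the one meant has the size given above.

How it is judged:
By the outcome, as a careful person would: the job done as asked, in the order asked, and still so for the second after the job is handed in, while the arm keeps its last pose, push and grip.
It also fails if it takes over 61 s, if anything falls off the work surface, if the arm or the gripper's body presses on something with over 40 N, if the wrist force passes 120 N, or if a joint passes its speed limit or range.

## Robot

A 7-joint arm with a two-finger parallel gripper is mounted at the origin on a cart in front of the work surface, level with it; the furniture and walls round the work are solid. World frame = base frame: x ahead of the robot, y to its left, z up, the work surface at z = 0. Lengths are in m, angles in degrees, forces in N, time in s.
With the tool pointing down it reaches from about 0.35 to 0.9 m from the base axis. Payload 19.9 kg.
Tool frame: the origin (TCP) lies midway between the tips of the shut fingers; the grasp point (between the pads) lies manip.tcp_to_grasp behind it (manip.tcp_to_grasp is the distance from the TCP to the grasp point, in m); z points along the fingers, y is the line along which they close (so a half turn about z gives the same grasp; the last joint's range is limited). The gripper opens to 94 mm and grips with 3 to 60 N. Pads are 16 mm wide; open, the fingers measure 119 mm over their backs; the gripper's body (75 mm by 177 mm) begins 78 mm behind the grasp point.
Start: joints at [-69.357, 23.915, -0.59, 92.452, 0.269, 63.638, -3.037], TCP at [0.244, 0.575, 0.205] pointing down, gripper open.
Joint ranges: [-161.28, 161.28], [-22.2, 115.67], [-73.04, 71.86], [3.21, 147.25], [-68.34, 248.33], [10.77, 114.83], [-161.83, 161.83]. Speed limits (degrees/s): [108.29, 108.29, 136.94, 136.94, 172.46, 172.46, 172.46].

## Interface

Orientations are given as [roll, pitch, yaw] about the fixed x, y, z axes, in that order (R = Rz(yaw) Ry(pitch) Rx(roll)).
In Python, from cell import manip, set_gripper, read_camera, camera_info gives the robot as it stands. The module is installed in compiled form; this text tells all that it offers. Calls block until the motion is done:
- manip.reach(position, orientation): joint-space move of the TCP to a pose.
- manip.move_linear(position, frame=None, v=0.15): straight line of the TCP; frame=None keeps the orientation; v is the mean speed in m/s.
- manip.goto_joints(angles): joint-space move.
- set_gripper(opening, grasp_force=None): finger opening in m; grasp_force is the grip in N (None keeps the last); returns when the fingers have stopped.
- manip.hold(seconds).
- manip.solve_ik(position, orientation): joint angles nearest the present ones, or None.
- manip.get_state(): the state.
- read_camera(name): name is "scene" or "top"; returns the picture (420x560x3 uint8, red, green, blue); there is no depth.
- camera_info(name): a dict with "intrinsics" (3x3 intrinsics, pixels), "rvec" (rotation vector, rad) and "tvec" (3), from world to camera coordinates, as OpenCV has them. Camera axes: x right, y down, z forward; pixel columns grow to the right and rows downward; lengths in m; the calibration is good to about 2 mm. A picture is of the moment at which its call begins. camera_info takes no time and is no camera call.
A pose or a line that the arm cannot do raises manip.Unreachable and nothing moves.
- manip.finish_job(): hands the job in; it is judged then, once.
The state is a dict: "time": time; "qpos": joint angles; "qd": joint speeds; "joint_torque": joint torques, N m; "position": TCP position; "eef_rot": TCP orientation; "wrist_force": force on the tool from outside, world axes, zero at the start; "wrist_torque": the same for the moment, N m; "grip_width": finger opening in m; "grasp_force": force on a finger pad.
Only numpy, scipy, OpenCV 4.12 (cv2) and the standard library are available. Lean on these libraries where they do the work, as an engineer would, in place of code of your own. Each camera call takes 0.05 s, during which the arm holds its last target. There are 200 camera calls.

## Working session

There is one attempt and no reset: what is moved stays moved. The work goes in short steps, each a Python script; the robot and the scene stay as the last script left them, time stands still between calls to the robot, and variables do not carry over. Pictures are saved under pics/ and viewed, at most 10 in all, crops included, and the job is handed in when it is done.

```bash
mkdir -p pics; cat > h.py <<'E'
import numpy as np, cv2
from cell import manip,set_gripper,read_camera,camera_info
def cam(n):
    c=camera_info(n);return np.array(c["intrinsics"],float),cv2.Rodrigues(np.array(c["rvec"],float))[0],np.array(c["tvec"],float).ravel()
def back(n,u,v,z):
    K,R,t=cam(n);d=R.T@np.linalg.solve(K,[u,v,1]);c=-R.T@t;return c+d*(z-c[2])/d[2]
def proj(n,p):
    K,R,t=cam(n);q=K@(R@np.array(p,float)+t);return q[:2]/q[2]
def snap(n,f,crop=None,s=1):
    im=read_camera(n)[:,:,::-1]
    if crop: a,b,c,d=crop;im=im[b:d,a:c]
    cv2.imwrite("pics/"+f,cv2.resize(im,None,fx=s,fy=s,interpolation=cv2.INTER_CUBIC))
E
python3 - <<'E'
from h import *
snap("scene","s0.png",s=1.4);snap("top","t0.png",s=1.4)
for n in("scene","top"):
    K,R,t=cam(n);print(n,K[0,0],-R.T@t,R[2])
print(manip.tcp_to_grasp,manip.get_state())
E
```

```text
scene 458.09943570525144 [0.02784931 1.09104167 0.5560318 ] [ 0.46439254 -0.77763969 -0.42381138]
top 450.97029206284463 [0.35588722 0.25301518 1.02381567] [ 0.17417706 -0.00677042 -0.98469108]
0.0188 {'time': 0.1, 'qpos': array([-69.35700739,  23.94438415,  -0.5912706 ,  92.48174626,
         0.26931577,  63.6368642 ,  -3.03514747]), 'qd': array([ 0.04228764, -0.17470081,  0.03944539,  0.05129324, -0.05262198,
        0.05749335,  0.00903497]), 'joint_torque': array([ 1.92113832e-03, -8.52577400e+01,  6.40765820e-01, -4.26699185e+01,
       -4.88167175e-02,  1.62412855e-02, -2.65083196e-05]), 'position': array([0.2442865 , 0.57492125, 0.20489273]), 'eef_rot': array([-1.79938537e+02,  4.47458100e-03,  1.56982103e+02]), 'wrist_force': array([ 0.42720526, -0.1150502 ,  0.33621351]), 'wrist_torque': array([ 0.00523469, -0.04054079,  0.0271106 ]), 'grasp_force': 0.0, 'grip_width': 0.09399286228571636}
```

View pics/s0.png

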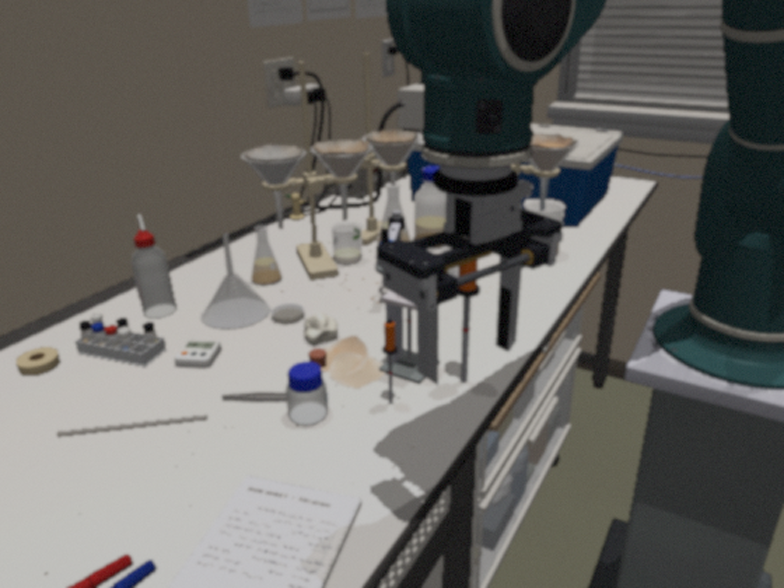

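View pics/t0.png

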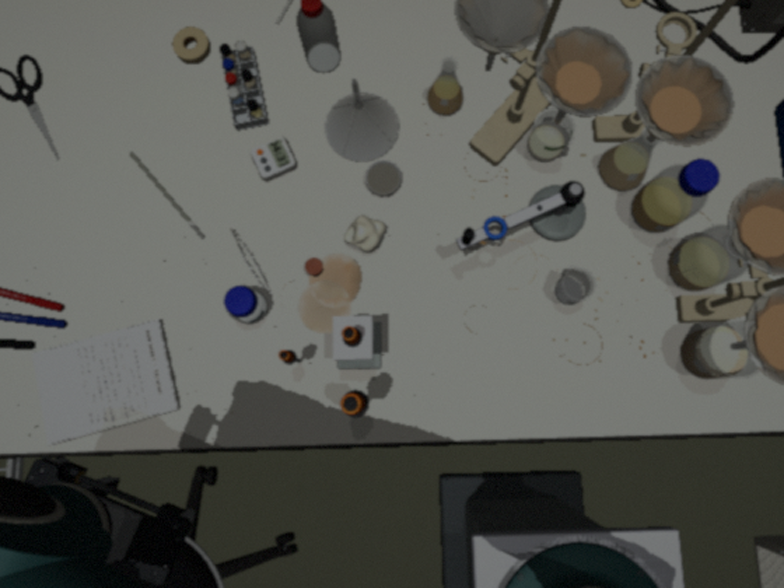

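The scene view is coarse and the gripper hides the holder in it. In the top view (1.4x), the guide is:
- Post cap at about (572,193).
- Blue bush at (496,229).
- Black handle at (467,237).
- Empty beaker at (572,287).

There are three orange probe candidates:
- (350,335), in the white holder plate.
- (288,356), a small one standing free.
- (353,403), a big one standing free.

I choose the one in the holder and check it in close crops.

```bash
python3 - <<'E'
from h import *
im=read_camera("top")[:,:,::-1]
a=cv2.resize(im[115:235,310:435],None,fx=4.5,fy=4.5,interpolation=cv2.INTER_CUBIC)
b=cv2.resize(im[215:305,185:285],None,fx=6,fy=6,interpolation=cv2.INTER_CUBIC)
cv2.imwrite("pics/a.png",a);cv2.imwrite("pics/b.png",b)
f=1/1.4
for nm,u,v,z in[("post",573,193,.128),("bush",496,229,.110),("handle",467,236,.154),("beaker",572,287,.04),("probe top hold",350,335,.188),("small",288,356,.15),("big",353,403,.2)]:
    print(nm,back("top",u*f,v*f,z).round(4))
E
```

```text
post [ 6.515e-01 -3.000e-04  1.280e-01]
bush [0.6047 0.1139 0.11  ]
handle [0.5837 0.1623 0.154 ]
beaker [ 0.5255 -0.012   0.04  ]
probe top hold [0.444  0.3273 0.188 ]
small [0.4215 0.4165 0.15  ]
big [0.3551 0.3236 0.2   ]
```

View pics/a.png

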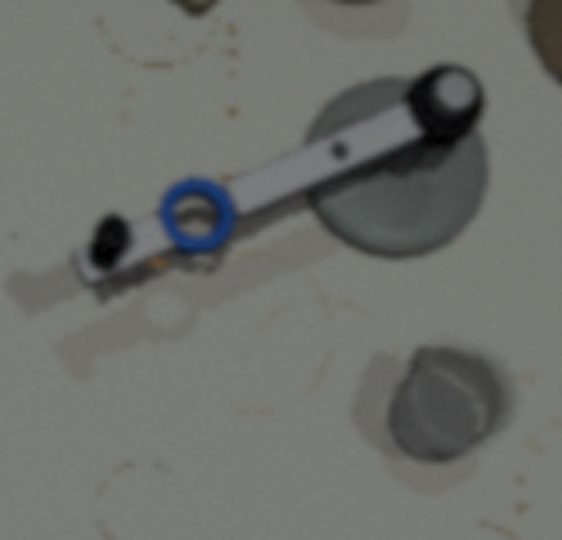

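View pics/b.png

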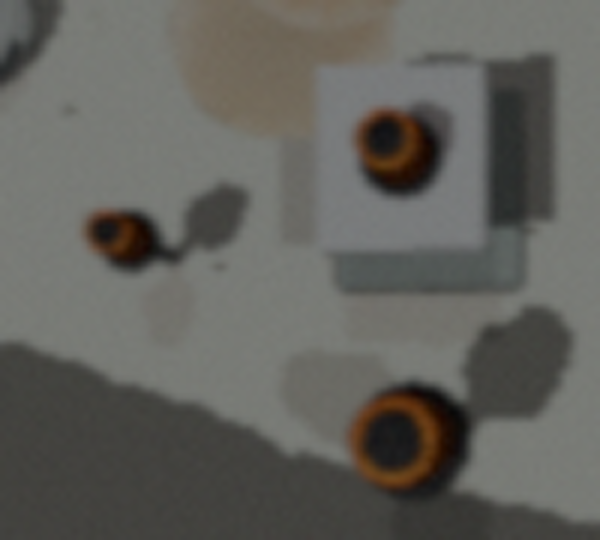

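The crops show post top at crop (458,92), bush at (198,216), handle top at (113,232) and the beaker at about (445,404). The holder probe is the middle-sized one, with its top at (383,138). I'll overlay a fitted model to refine these.

```bash
python3 - <<'E'
from h import *
from scipy.optimize import least_squares
A=lambda x,y:((x+.5)/4.5-.5+310,(y+.5)/4.5-.5+115)
B=lambda x,y:((x+.5)/6-.5+185,(y+.5)/6-.5+215)
P=back("top",*A(458,92),.128);H=back("top",*A(113,232),.154);U=back("top",*A(198,216),.110)
print("post",P,"bush",U,"handle",H)
r=least_squares(lambda p:np.concatenate([p[:2]-P[:2],p[:2]+.13*np.array([-np.cos(p[2]),np.sin(p[2])])-U[:2],p[:2]+.178*np.array([-np.cos(p[2]),np.sin(p[2])])-H[:2]]),[.65,0,1.1])
p=r.x;print(p,r.fun)
print("probe",back("top",*B(383,138),.188),"plate",back("top",*B(401,157),.130))
C=(back("top",*A(441,410),0)+back("top",*A(454,401),.068))/2
print("beaker",back("top",*A(441,410),0),back("top",*A(454,401),.068),np.hypot(*(C-P)[:2]))
im=read_camera("top")[:,:,::-1];s=6
a=cv2.resize(im[125:225,315:430],None,fx=s,fy=s,interpolation=cv2.INTER_CUBIC)
def circ(c,z,r,col):
    t=np.linspace(0,2*np.pi,60);q=[(np.array(proj("top",[c[0]+r*np.cos(k),c[1]+r*np.sin(k),z]))-[315,125]+.5)*s-.5 for k in t]
    cv2.polylines(a,[np.int32(q)],True,col,1)
d=np.array([-np.cos(p[2]),np.sin(p[2])])
circ(p,.016,.048,(0,255,255));circ(p,.128,.009,(0,0,255));circ(p[:2]+.13*d,.11,.018,(0,255,0));circ(p[:2]+.178*d,.154,.008,(0,0,255))
circ(C,0,.026,(0,255,0));circ(C,.068,.026,(0,0,255))
cv2.imwrite("pics/c.png",a)
E
```

```text
post [ 0.65744591 -0.00516884  0.128     ] bush [0.60683314 0.11521637 0.11      ] handle [0.58854167 0.15983264 0.154     ]
[ 0.65721693 -0.00475789  1.17470858] [-2.28980888e-04  4.10944310e-04  2.28240702e-04 -3.91967664e-05
  7.40186066e-07 -3.71747544e-04]
probe [0.44725355 0.33019779 0.188     ] plate [0.44710944 0.32968041 0.13      ]
beaker [ 0.53074861 -0.02044688  0.        ] [ 0.52332376 -0.00883652  0.068     ] 0.13075333116772356
```

View pics/c.png

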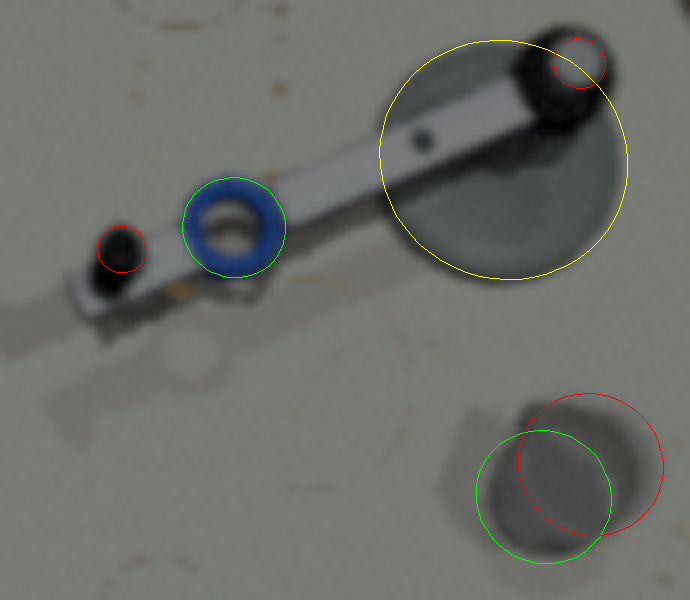

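The guide model fits to under 0.5 mm. The beaker centre is about (0.5265, -0.0136), 131 mm from the post as it should be, so the target angle is about -0.067. The probe is at (0.447, 0.330), where the handle and plate measurements agree. Now I'll swing the guide.

```bash
cat >> h.py <<'E'
P=np.array([.6572,-.0048])
def hp(th,r=.178): return P+r*np.array([-np.cos(th),np.sin(th)])
E
python3 - <<'E'
from h import *
th0,th1=1.175,-.067
yaw=lambda t:(180-np.degrees(t)+180)%360-180
set_gripper(.05,20)
manip.reach([*hp(th0),.23],[180,0,yaw(th0)])
manip.move_linear([*hp(th0),.118],v=.12)
set_gripper(0.0,20);s=manip.get_state();print(s["time"],s["grip_width"],s["wrist_force"],s["position"])
for t in np.linspace(th0,th1,10)[1:]:
    manip.move_linear([*hp(t),.118],[180,0,yaw(t)],v=.12)
s=manip.get_state();print(s["time"],s["grip_width"],s["wrist_force"],s["position"],hp(th1),s["eef_rot"])
set_gripper(.05)
manip.move_linear([*hp(th1),.25],v=.2)
manip.reach([.42,.33,.32],[180,0,180])
print(manip.get_state()["time"])
im=read_camera("top")[:,:,::-1];s=6
a=cv2.resize(im[130:230,330:430],None,fx=s,fy=s,interpolation=cv2.INTER_CUBIC);cv2.imwrite("pics/d_raw.png",a)
def circ(c,z,r,col):
    q=[(np.array(proj("top",[c[0]+r*np.cos(k),c[1]+r*np.sin(k),z]))-[330,130]+.5)*s-.5 for k in np.linspace(0,6.3,60)]
    cv2.polylines(a,[np.int32(q)],True,col,1)
circ(hp(th1,.13),.11,.018,(0,255,0));circ(hp(th1,.13),.11,.011,(0,255,0));circ(hp(th1),.154,.008,(0,0,255))
circ([.5265,-.0136],0,.023,(255,255,0));circ([.5265,-.0136],.068,.023,(0,255,255))
cv2.imwrite("pics/d.png",a)
E
```

```text
4.6833 0.015463445537154771 [0.06824012 1.14266432 1.27542893] [0.58865201 0.15955329 0.11810547]
7.9083 0.015535636671669954 [ 8.74186423  1.17889719 -8.33601869] [ 0.48187276 -0.01647949  0.11811827] [ 0.47959937 -0.01671708] [ 1.79984154e+02  1.42159763e-01 -1.76419747e+02]
10.7667
```

View pics/d.png

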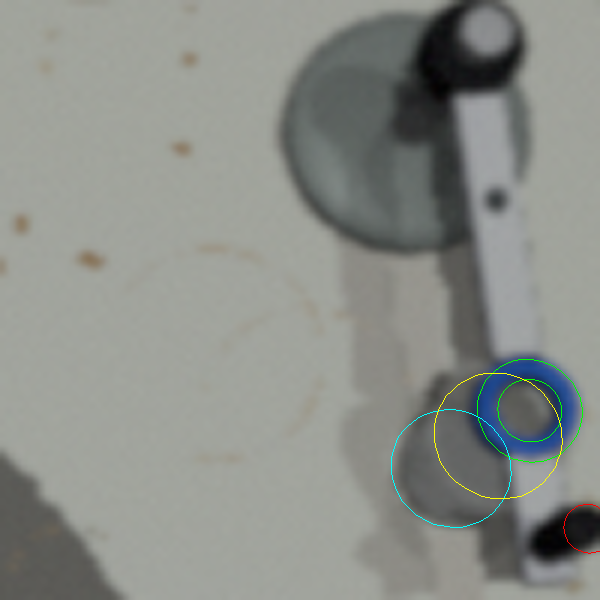

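The bush now sits over the beaker, ring centre at about (525,404) in the crop and within about 2 mm of the prediction. The handle is free. Next I'll grasp the probe and lift it to hover beside the bush, while measuring the bush by its colour in both cameras.

```bash
cat >> h.py <<'E'
def bush(n,guess):
    im=read_camera(n);hsv=cv2.cvtColor(im,cv2.COLOR_RGB2HSV);u,v=proj(n,guess).astype(int)
    m=cv2.inRange(hsv,(100,110,40),(130,255,255));k=np.zeros_like(m);cv2.circle(k,(u,v),18,255,-1);m&=k
    c=max(cv2.findContours(m,cv2.RETR_EXTERNAL,cv2.CHAIN_APPROX_NONE)[0],key=len)
    return cv2.fitEllipse(c),m
E
python3 - <<'E'
from h import *
g=[.529,-.012,.11]
e,m=bush("top",g);print("top",e,back("top",*e[0],.11),back("top",*e[0],.103))
x,y=.4472,.3299
manip.reach([x,y,.25],[180,0,180])
manip.move_linear([x,y,.1462],v=.1)
set_gripper(0,25);s=manip.get_state();print(s["time"],s["grip_width"],s["grasp_force"],s["wrist_force"])
manip.move_linear([x,y,.31],v=.1)
s=manip.get_state();print(s["time"],s["grip_width"],s["wrist_force"],s["position"])
manip.reach([.5293,-.0115,.31],[180,0,180])
s=manip.get_state();print(s["time"],s["grip_width"],s["position"],s["eef_rot"])
a=cv2.resize(read_camera("scene")[:,:,::-1][120:300,200:420],None,fx=3.5,fy=3.2,interpolation=cv2.INTER_CUBIC)[:600,:800]
cv2.imwrite("pics/e.png",a)
print(proj("scene",g),proj("scene",[.5293,-.0115,.31]))
E
```

```text
top ((416.8875732421875, 197.43118286132812), (15.115251541137695, 16.510757446289062), 96.89974975585938) [ 0.52876944 -0.0115234   0.11      ] [ 0.53009375 -0.01354982  0.103     ]
13.0333 0.019828372731298286 24.999078512191772 [ 0.06945973 -0.59727089  1.19283943]
14.825 0.019986610889519772 [-0.43158612 -0.138853   -1.20050916] [0.44703788 0.32977798 0.30948066]
16.1417 0.019550435319736017 [ 0.52936973 -0.01015963  0.30991061] [ 1.79982754e+02 -8.79782313e-03 -1.79903351e+02]
[324.61548775 163.18805112] [326.36276914  91.00207796]
```

View pics/e.png

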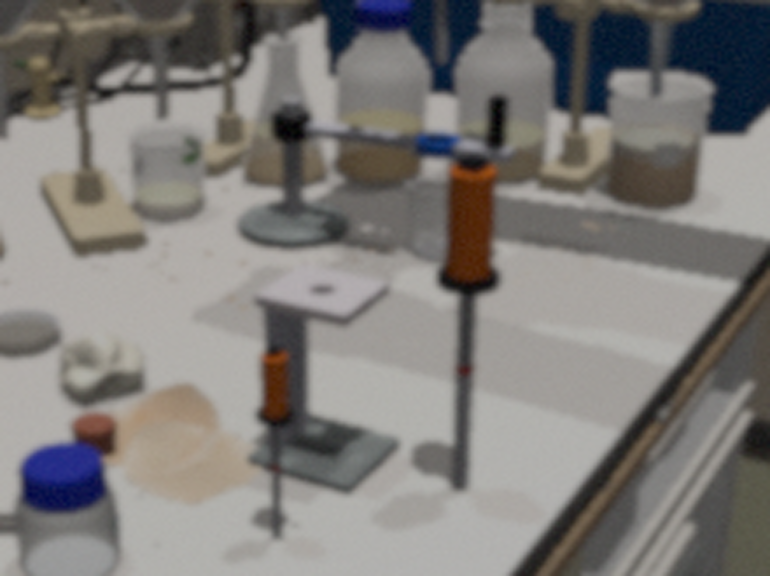

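In this crop the bush is at (437,143), with the held rod hanging over it at column 442. The big probe in front stands clear. I'll take a tighter look at rod against bush.

```bash
python3 - <<'E'
from h import *
manip.move_linear([.5290,-.0120,.275],v=.1);manip.hold(.4)
s=manip.get_state();print(s["time"],s["position"],s["eef_rot"])
im=read_camera("scene")[:,:,::-1]
e,_=bush("scene",[.529,-.012,.103]);print("bush scene",e,"pred mid",proj("scene",[.529,-.012,.103]))
x,y,z=s["position"];tip=z+.0188-.15
for h in(0,.035,.07,.118,.15):print(h,proj("scene",[x,y,tip+h]).round(2))
e2,_=bush("top",[.529,-.012,.11]);print("top",e2)
a=cv2.resize(im[85:185,275:375],None,fx=6,fy=6,interpolation=cv2.INTER_CUBIC);cv2.imwrite("pics/f.png",a)
E
```

```text
17.0917 [ 0.52909034 -0.01200018  0.27523724] [1.79998144e+02 2.11317857e-02 1.79999368e+02]
bush scene ((324.0882263183594, 164.90403747558594), (4.499480247497559, 12.928555488586426), 88.71942138671875) pred mid [324.55245921 165.54257077]
0 [324.9  151.58]
0.035 [325.22 139.36]
0.07 [325.56 126.86]
0.118 [326.03 109.21]
0.15 [326.35  97.11]
top ((416.9189758300781, 197.494873046875), (14.385541915893555, 15.493330955505371), 100.70852661132812)
```

View pics/f.png

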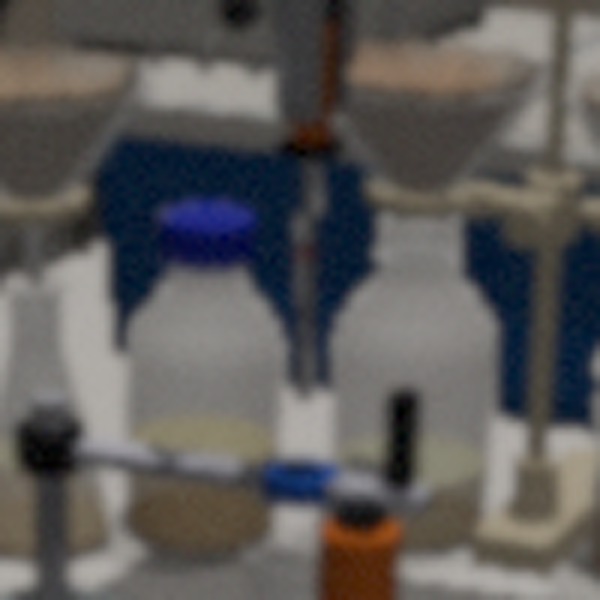

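The ring is at crop (307,250) and the tip at (304,392), within 1 px of the kinematic prediction, so height is good. The bush centre is at 298.5, so the rod may be 1–3 mm off sideways. I'll isolate the rod by image differencing in both cameras.

```bash
python3 - <<'E'
from h import *
av=lambda n:np.mean([read_camera(n).astype(float) for _ in range(4)],0)
A={n:av(n) for n in("scene","top")}
manip.move_linear([.5050,-.0320,.275],v=.15);manip.hold(.2)
B={n:av(n) for n in("scene","top")}
np.savez("ab.npz",**{n+"A":A[n] for n in A},**{n+"B":B[n] for n in B})
manip.move_linear([.5290,-.0120,.275],v=.15);manip.hold(.2)
print(manip.get_state()["time"],manip.get_state()["position"])
D=np.abs(A["scene"]-B["scene"]).sum(2)
for v0 in(126,130,134,138,142,146,148,150,152):
    r=D[v0-1:v0+2].mean(0)[316:340];print(v0,r.astype(int))
u,v=proj("top",[.529,-.012,.144]).astype(int)
t1=A["top"][v-40:v+40,u-45:u+45,::-1];t2=np.repeat(np.abs(A["top"]-B["top"]).sum(2)[v-40:v+40,u-45:u+45,None],3,2).clip(0,255)
print(u,v)
o=np.hstack([t1,t2]).astype(np.uint8);cv2.imwrite("pics/g.png",cv2.resize(o,None,fx=4.4,fy=4.4,interpolation=cv2.INTER_CUBIC))
E
```

```text
19.1583 [ 0.52873914 -0.01241566  0.27508044]
126 [  7  12   6  15   5   4  14  53 100 111  98  97  88  39   9   9   4  10
  47  73  30  86 108  66]
130 [  1   1   4   4   4   3   6  47  94 108  78  54  18   9   5   5   5   7
  33  54  53  62  66  35]
134 [  1   2   0   6   5   2  14  43  93  99  76  46  17   5   2   3   3   3
  26  78 150 169  99  36]
138 [  1   1   2   2   3   2   2  24  58  75  68  44  17   2   3   1   2   1
  21  80 158 152  75  22]
142 [  2   2   1   0   1   2   2  10  48  92  93  67  24   4   1   2   1   6
  26  84 146 129  62  16]
146 [  1   2   1   2   2   0   1  10  51 110 128 108  47   5   2   1   2   7
  38  85 125 107  52  16]
148 [  1   1   2   2   3   1   4  17  48  74  78  56  23   2   3   2   2   8
  37  83 119 100  48  14]
150 [  2   2   2   1   3   1   8  32  84 134 114  54  20   2   1   1   2   6
  22  55  77  67  35  11]
152 [ 2  1  2  2  2  1  3 12 36 60 49 25  7  1  1  1  1  1  2 14 17 16 10  6]
421 194
```

View pics/g.png

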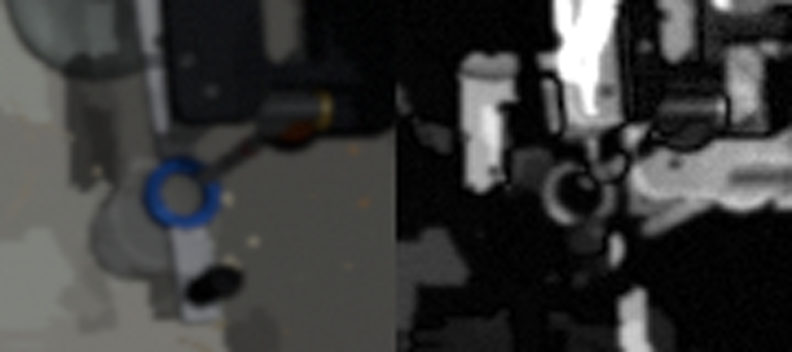

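The top view shows the bush centre at left-crop (182,193) and the rod tip at (204,178). At the bush's mid-height, the top camera gives (0.5301, -0.0135), and the earlier handle grip gives about (0.530, -0.0134). Now I'll solve for the rod's offset relative to the grip.

```bash
python3 - <<'E'
from h import *
g=np.array([.530,-.0134])
print("bush scene pred",proj("scene",[*g,.103]),"meas 324.1 164.9; top pred",proj("top",[*g,.103]),"meas 416.92 197.49")
k=[.52909,-.0120]
print("tip pred top",proj("top",[*k,.1441]),"meas 422.0 194.1")
D=np.load("ab.npz");d=np.abs(D["sceneA"]-D["sceneB"]).sum(2)
for kk,lo,hi in((k,321,331),([.505,-.032],331,341)):
    c=[(d[v,lo:hi]@np.arange(lo,hi)/d[v,lo:hi].sum()) for v in range(134,151)]
    pr=[proj("scene",[*kk,.1441+h])[0] for h in(0.004,.05)]
    print("rod u",np.mean(c).round(2),np.polyfit(range(134,151),c,1).round(3),"pred",np.round(pr,2))
for dx in((.001,0),(0,.001)):print(dx,proj("scene",[k[0]+dx[0],k[1]+dx[1],.14])-proj("scene",[*k,.14]),proj("top",[k[0]+dx[0],k[1]+dx[1],.14])-proj("top",[*k,.14]))
E
```

```text
bush scene pred [324.43932237 165.32878932] meas 324.1 164.9; top pred [416.81927828 197.4774181 ] meas 416.92 197.49
tip pred top [421.80658799 193.94716916] meas 422.0 194.1
rod u 325.54 [3.30000e-02 3.20824e+02] pred [324.93 325.37]
rod u 336.31 [-3.20000e-02  3.40848e+02] pred [335.93 336.53]
(0.001, 0) [-0.3294536 -0.0540146] [-0.03971645 -0.48954923]
(0, 0.001) [-0.15332699  0.10523031] [-0.49864492  0.01433888]
```

The rod-to-bush correction is under 1 mm. I'll go in at (0.531, -0.0133) and lower slowly to TCP z 0.171, which puts the ring at 0.110.

```bash
python3 - <<'E'
from h import *
manip.move_linear([.5309,-.0133,.275],v=.05);manip.hold(.3)
for z in(.24,.205,.18,.1712):
    manip.move_linear([.5309,-.0133,z],v=.05);s=manip.get_state();print(s["time"],s["position"].round(4),s["wrist_force"].round(2),s["wrist_torque"].round(3))
manip.hold(.5);s=manip.get_state();print(s["position"],s["eef_rot"],s["wrist_force"],s["grip_width"])
e=bush("scene",[.529,-.012,.103])[0];print(e, proj("scene",[.53,-.0134,.11]))
a=cv2.resize(np.mean([read_camera("scene") for _ in range(4)],0).astype(np.uint8)[:,:,::-1][135:195,290:360],None,fx=6,fy=6,interpolation=cv2.INTER_CUBIC)
b=cv2.resize(np.mean([read_camera("top") for _ in range(4)],0).astype(np.uint8)[:,:,::-1][167:227,387:447],None,fx=6,fy=6,interpolation=cv2.INTER_CUBIC)
cv2.imwrite("pics/i.png",np.hstack([a,b]))
E
```

```text
20.5583 [ 0.5311 -0.0133  0.2402] [-0.24  0.03 -1.32] [-0.001  0.016 -0.003]
21.4083 [ 0.531  -0.0133  0.2052] [ 0.48 -0.12 -0.55] [ 0.048 -0.044  0.   ]
22.0583 [ 0.531  -0.0133  0.18  ] [ 0.38 -0.45 -1.1 ] [ 0.028  0.024 -0.039]
22.3833 [ 0.5307 -0.0133  0.1709] [ 0.49 -0.02 -0.46] [ 0.025 -0.067  0.016]
[ 0.53093345 -0.01331366  0.17125162] [1.79999576e+02 5.77521938e-03 1.79999156e+02] [ 0.43365661 -0.50091034 -0.31656646] 0.019512402429997428
((324.0838623046875, 165.13909912109375), (5.151565074920654, 10.55972957611084), 88.83134460449219) [324.50201251 162.97662903]
```

View pics/i.png

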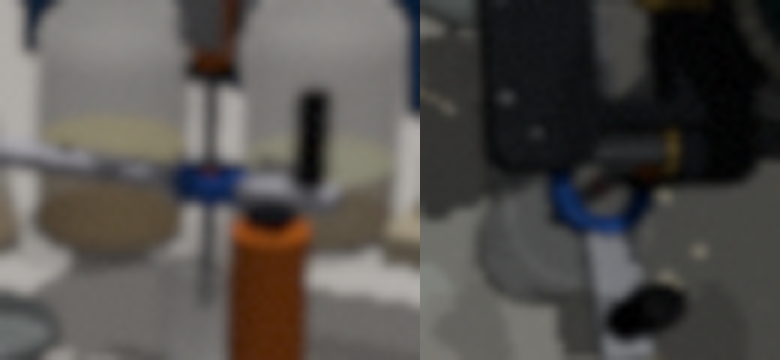

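The rod (column 210) is centred in the bush (177–244). The red ring sits at the bush's top face (row 172), and the wrist forces show no contact.

```bash
python3 -c "
from h import *
print(manip.finish_job())"
```

```text
the job is handed in; nothing more can be done
None
```

The job is handed in at about 23 s of the 61 s: the guide bush is over the beaker, and the probe is held still and upright in the hole with its red ring level with the bush's top face. It is centred to about 1 mm and the wrist readings show no contact.

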